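# Put the flour tray back under the pasta sheeter

### The job

Put the flour tray back under the rollers of the pasta sheeter: rest its sloping nose over the raised lip of the side opening with its other end still on the board, and let go. Then take it by its black pull and push it in over the lip, against the spring buffer inside, until its end drops behind the lip and the tray lies flat in the base. Leave it there, do not ram it, and leave the scale, jug, tin and pastry wheel where they are.

Things in the scene. Friction and masses are not known exactly. Their poses are not given: they have to be found in the camera images.
- sheeter: Steel pasta sheeter fixed on the wooden board (board top at world z = 0.018): 281 mm long, 170 mm wide, 171 mm high above the board. Origin on the board top under the middle of the lip's outer face; x points level into the machine, the way the tray goes in; z up. Rollers, shrouds, far cheek and a grey motor housing stand over and beyond the tray's place.
- lip (a point): Top of the raised lip across the mouth, its middle, 15 mm above the board. Rounded steel strip 6 mm thick (sheeter x 0 to 6 mm), 96 mm wide. Axes as the sheeter.
- pan_floor (a point): Floor of the base pan, 6 mm above the board (9 mm below the lip's top): the point under the middle of the tray's body when it is home. Guide rails with tops 28 mm above the board stand on both sides: 90 mm apart at the lip, narrowing to 70 mm within the first 28 mm, 70 mm apart from there on.
- opening (a point): Middle of the upper edge of the 80 mm wide opening in the upright entry cheek, 78 mm above the board. The cheek is 6 mm thick, 171 mm high, its outer face 45 mm inward of the lip's outer face. A black knob sticks 16 mm out of the cheek, centre 40 mm to +y of the sheeter, 118 mm above the board, 38 mm across.
- buffer (a joint): Spring buffer at the inner end of the tray's place: a 44 mm wide steel leaf, 10 to 58 mm above the board, leaning 25 degrees over towards the mouth so that it pushes the nose's rim out and down. Free, it meets the rim 167 mm inward of the lip's outer face. Value in m: 0 free, 0.012 pressed to its stop; 1.6 N to start, 0.4 N more per mm. With the tray home it reads about 0.004.
- tray: The flour tray as a whole: stainless, open on top, about 0.3 kg. Body 165 mm long, 64 mm wide, side walls 28 mm high and 3 mm thick; the nose end slopes outward going up, the other (outer) end is an upright 36 mm high plate with the black pull on it. Origin at the middle of the body's underside; x points to the nose, z up.
- tray_mid (a point): Centre of the tray's body, half-way up (14 mm above its underside), axes as the tray. The body can be gripped across its 64 mm width from above.
- tray_pull (a point): Grip point in the black pull, a solid block that sticks 34 mm straight out of the outer end plate, 24 mm wide, 14 mm thick; this point is 20 mm out from the plate, 28 mm above the tray's underside, half-way through the block, at x = -102.5 mm of the tray.
- tray_end (a point): Lower edge of the tray's outer end plate, its middle, at x = -82.5 mm of the tray, on the underside.
- tray_nose (a point): Lower edge of the tray's sloping nose, its middle, at x = +70 mm of the tray, on the underside (the nose's upper rim is at +82.5 mm).
- scale: Flat black kitchen scale, 150 x 190 x 22 mm, origin at the middle of its underside. Bystander.
- jug: Clear jug with kitchen tools standing in it, 96 mm wide, about 250 mm high with the tools; origin at the middle of its underside. Bystander.
- tin: Closed tin, 74 mm wide, 110 mm high, origin at the middle of its underside. Bystander.
- wheel_cutter: Pastry wheel lying flat: wooden handle and steel disc, 202 mm long, 27 mm high; origin on its underside between handle and disc. Bystander.

How it is judged (in metres and radians):
On the way, in this order (a step that is already met when the one before it is completed fails the run):
1. the tray rests by itself with its nose over the lip and its outer end outside, let go (x of tray_nose in the frame of sheeter above 0.01 m and x of tray_end in the frame of sheeter below -0.03 m and y of tray_nose in the frame of sheeter between -0.015 and 0.015 m and contact force between tray and sheeter above 0.1 N and z of tray_end in the frame of sheeter below 0.01 m and contact force between the fingers and tray below 0.1 N and linear speed of tray below 0.03 m/s), for 0.2 s.
2. the tray is pushed at its pull, its nose against the buffer plate (contact force between the fingers and tray above 0.5 N and distance between the grasp point and tray_pull below 0.04 m and value of joint buffer above 0.001 m).
At the end, for the whole second after the job is handed in: The tray lies flat (within 0.04 rad) in the base pan, both its ends down on the pan floor (within 3.5 mm), its outer end behind the lip and held by the spring buffer (pressed more than 1 mm), released and at rest (x of tray_end in the frame of sheeter between 0.003 and 0.014 m and z of each of tray_end, tray_nose in the frame of sheeter below 0.0095 m and angle between tray's own z axis and vertical below 0.04 rad and value of joint buffer above 0.001 m and linear speed of tray below 0.01 m/s and contact force between the fingers and tray below 0.1 N); the robot touches nothing.
It fails at once if the tray is rammed: more than 80 N between tray and sheeter (contact force between tray and sheeter above 80 N).
It fails at once if the scale is moved more than 20 mm (distance of scale from where it was at the start of the episode above 0.02 m).
It fails at once if the jug is moved more than 20 mm (distance of jug from where it was at the start of the episode above 0.02 m).
It fails at once if the tin is moved more than 20 mm (distance of tin from where it was at the start of the episode above 0.02 m).
It fails at once if the pastry wheel is moved more than 20 mm (distance of wheel_cutter from where it was at the start of the episode above 0.02 m).
It also fails if it takes over 48 s, if anything falls off the work surface, if the arm or the gripper's body presses on something with over 40 N, if the wrist force passes 120 N, or if a joint passes its speed limit or range.

### The arm

A 6-joint arm with a two-finger parallel gripper is mounted at the origin on the work surface. World frame = base frame: x ahead of the robot, y to its left, z up, the work surface at z = 0. Lengths are in mm, angles in rad, forces in N, time in s.
With the tool pointing down it reaches from about 300 to 775 mm from the base axis. Payload 14.6 kg.
Tool frame: the origin (TCP) lies between the finger pads; the fingertips stand 8 mm ahead of it and the grasp point (between the pads) lies 11 mm behind it; z points along the fingers, y is the direction in which the jaws open and shut (so a half turn about z gives the same grasp; the last joint's range is limited). The gripper opens to 94 mm and grips with 3 to 60 N. Pads are 16 mm wide; open, the fingers measure 119 mm over their backs; the gripper's body (75 mm by 177 mm) begins 78 mm behind the grasp point.
Start: joints at [-1.239, 0.3, 1.521, -0, 1.321, -0.067], TCP at [213.564, -506.833, 213.446] pointing down, gripper open.
Joint ranges: [-3.03, 3.03], [-0.79, 2.21], [0.23, 2.52], [-1.04, 4.18], [0, 3.07], [-2.55, 2.55]. Speed limits (rad/s): [2.22, 2.22, 2.57, 3.14, 3.14, 3.14].

### API

Orientations are given as [roll, pitch, yaw] about the fixed x, y, z axes, in that order (R = Rz(yaw) Ry(pitch) Rx(roll)).
In Python, from cell import manip, cams, models gives the robot as it stands. The module is installed in compiled form; this text tells all that it offers.
- The arm moves only by the shell command python3 -m pendant 'ROWS' [OPENING] [FORCE]. ROWS is JSON, a list that holds one entry, the list of rows, each a list of 4 numbers: the shift along the tool's x, y, z in cm, then the turn about the tool's z in rad. In form: [[[x, y, z, roll], ...]]. A call has 1 to 5 rows; each row is the pose to reach, as a shift and turn from the pose commanded when the call began, along the tool's axes at that moment; what a row does not reach only later rows make up. A row lasts 1/10 s, in which the tool goes at most 50 mm and 8.59 degrees, less where a joint would pass 70% of its speed; a pose out of reach is approached as far as the arm can. A call with a gripper value outside its range is refused whole. OPENING is the opening, from -1 (shut) to 1 (fully open), so that 0 is half open, set as the call begins (- or left out, the last holds). The fingers move at their own pace and stop on an object; FORCE is the grip in N (left out, the last holds). Time passes only in rows, so rows that repeat a pose let the fingers close. It gives the time, the measured TCP pose, the force and the opening at its end, in the units of the state.
- manip.read_state(): the state, without advancing time (a new reading comes with each control period).
- cams.camera(name): name is "scene" or "side" or "wrist"; returns a dict with "frame" (400x640x3 uint8, red, green, blue), "K" (3x3 intrinsics, pixels), "pose" (4x4, takes a point from camera to world coordinates). Camera axes: x right, y down, z forward; pixel columns grow to the right and rows downward; lengths in mm; the calibration is good to about 2 mm. A picture is of the moment at which its call begins. There is no depth.
- manip.sign_off(): hands the job in, once; it reports no verdict.
Trained networks look in the newest picture that a camera, given by its name, has taken for a name from the list of things; names that differ only in an ending like _2 or _b are one class to them, and where a whole thing is asked for, a point or a joint stands for the part that bears it (a point fixed in the world has none). Each returns a list of dicts, best first, with "score" (0 to 1); they miss things now and then, are a little off and sometimes report something else, mostly with a low value. They report only what shows in the picture. A call takes as long as a camera call.
- models.regions_of(camera, name): "pixels" (400x640 bool, what is visible of it) and "point" ([column, row] in pixels, amid what is visible of it).
The state is a dict: "clock": time; "joints": joint angles; "qd": joint speeds; "effort": joint torques, N m; "eef_pos": TCP position; "eef_rot": TCP orientation; "wrist_force": force on the tool from outside, world axes, zero at the start; "moment": the same for the moment, N m; "finger_gap": finger opening in mm.
Only numpy, scipy, OpenCV 4.12 (cv2) and the standard library are available. Lean on these libraries where they do the work, as an engineer would, in place of code of your own. Each camera call takes 0.05 s, during which the arm holds its last target.

## Working session

There is one attempt and no reset: what is moved stays moved. The work goes in short steps, Python scripts to look and compute and a shell command to move; the robot and the scene stay as the last step left them, time stands still between calls to the robot, and variables do not carry over. Pictures are saved under pics/ and viewed, and the job is handed in when it is done.

```bash
mkdir -p pics; python3 - <<'E'
from cell import manip,cams,models
import cv2,numpy as np
print(manip.read_state())
for n in["scene","side","wrist"]:
    c=cams.camera(n);cv2.imwrite(f"pics/{n}0.png",c["frame"][:,:,::-1]);print(n,c["K"].round(1).tolist(),c["pose"].round(3).tolist())
    for t in["tray","tray_pull","sheeter","tray_nose","scale","jug","tin","wheel_cutter"]:
        r=models.regions_of(n,t)
        print(t,[(round(q["score"],2),q["point"],int(q["pixels"].sum())) for q in r[:3]])
E
```

```text
{'clock': 0.0, 'joints': array([-1.23861526e+00,  3.00442909e-01,  1.52156840e+00, -4.82848342e-05,
        1.32069493e+00, -6.66028886e-02]), 'qd': array([-0.00010736,  0.0010073 , -0.00079788, -0.00033584,  0.00075471,
       -0.00050004]), 'effort': array([ 9.93416070e-04, -5.31802905e+01, -3.52731979e+01,  7.09346356e-02,
        2.43740890e-02, -1.27939261e-04]), 'eef_pos': array([ 213.46735336, -506.61525338,  212.90715114]), 'eef_rot': array([-3.14047842e+00, -2.74477933e-05,  3.98795919e-01]), 'wrist_force': array([-0.56002619,  0.83590955,  0.15973743]), 'moment': array([-0.02202796,  0.05058518, -0.03376193]), 'finger_gap': 93.74479606193589}
scene [[406.9, 0.0, 316.1], [0.0, 406.9, 196.0], [0.0, 0.0, 1.0]] [[-0.45, 0.635, -0.628, 1290.83], [0.893, 0.317, -0.318, 357.125], [-0.003, -0.704, -0.71, 888.517], [0.0, 0.0, 0.0, 1.0]]
tray [(0.96, [417.7, 213.3], 1331)]
tray_pull [(0.9, [420.7, 212.3], 1342)]
sheeter [(0.6, [286.0, 173.3], 7003)]
tray_nose [(0.88, [421.7, 213.5], 1379)]
scale [(0.82, [334.3, 282.0], 4300)]
jug [(0.9, [245.2, 103.3], 1582)]
tin [(0.76, [456.7, 273.
[... 240 characters left out ...]
]]
tray [(0.6, [372.4, 293.5], 2408)]
tray_pull [(0.79, [371.9, 294.2], 2433)]
sheeter [(0.66, [340.2, 172.0], 5816), (0.57, [374.0, 294.9], 2420)]
tray_nose [(0.85, [371.0, 293.5], 2333), (0.67, [338.0, 170.3], 5740)]
scale [(0.7, [244.7, 254.9], 3593), (0.23, [371.2, 296.1], 2336)]
jug [(0.77, [403.9, 110.8], 1751)]
tin [(0.66, [285.8, 337.4], 1933), (0.33, [260.0, 180.4], 516)]
wheel_cutter [(0.8, [258.3, 184.8], 544)]
wrist [[358.1, 0.0, 318.9], [0.0, 358.1, 200.7], [0.0, 0.0, 1.0]] [[0.389, -0.888, -0.244, 285.896], [-0.921, -0.375, -0.103, -476.517], [-0.0, 0.265, -0.964, 384.124], [0.0, 0.0, 0.0, 1.0]]
tray []
tray_pull []
sheeter []
tray_nose []
scale []
jug []
tin []
wheel_cutter []
```

View pics/scene0.png

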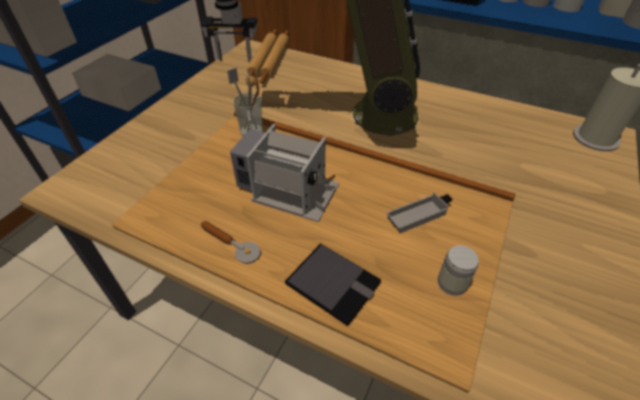

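View pics/side0.png

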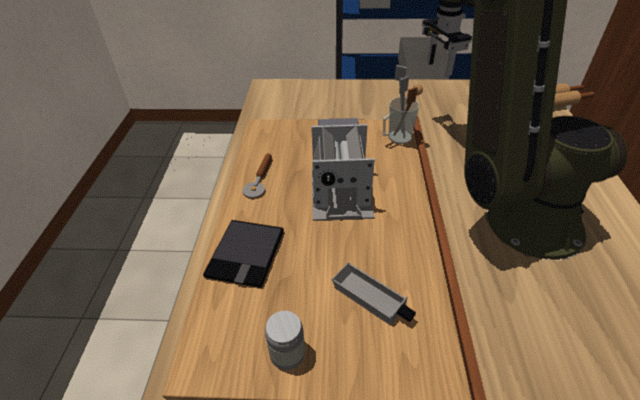

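View pics/wrist0.png

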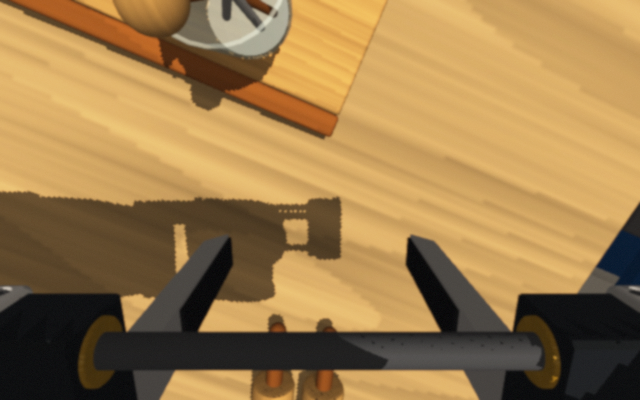

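```bash
python3 - <<'E'
import cv2
a=cv2.imread("pics/side0.png");b=cv2.imread("pics/scene0.png")
cv2.imwrite("pics/c1.png",cv2.resize(a[110:230,280:420],None,fx=5,fy=5,interpolation=2))
cv2.imwrite("pics/c2.png",cv2.resize(b[120:230,220:350],None,fx=5,fy=5,interpolation=2))
cv2.imwrite("pics/c3.png",cv2.resize(a[255:330,320:425],None,fx=6,fy=6,interpolation=2))
cv2.imwrite("pics/c4.png",cv2.resize(b[185:240,375:465],None,fx=6,fy=6,interpolation=2))
E
```

```text
(no output)
```

View pics/c1.png

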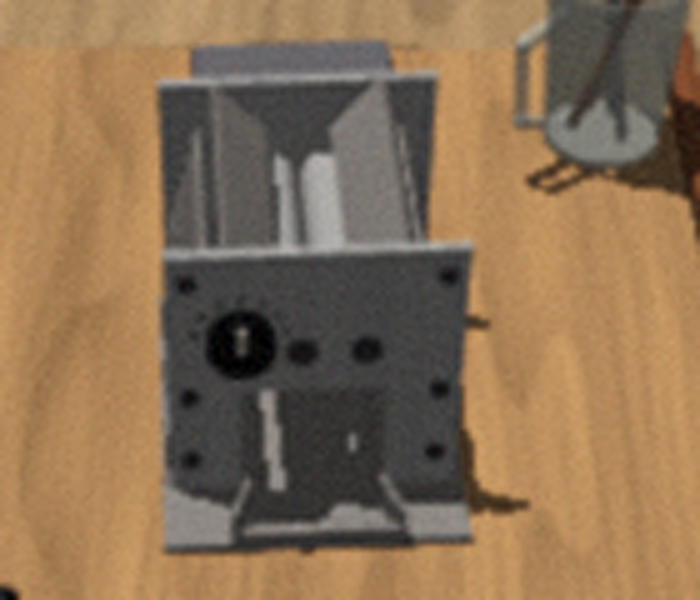

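View pics/c2.png

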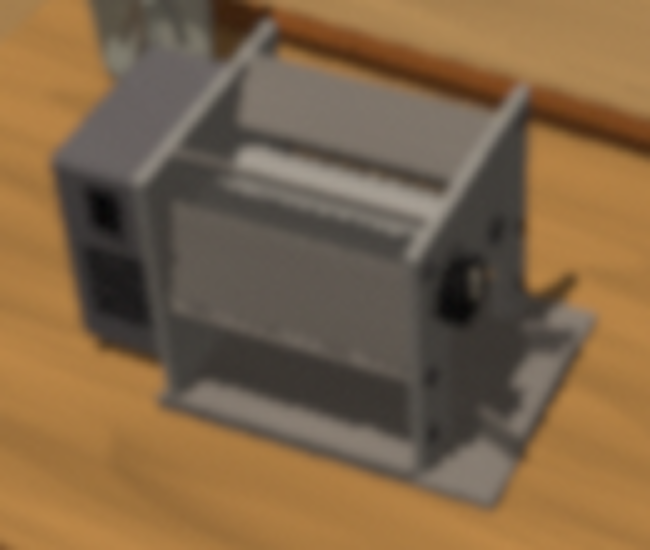

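View pics/c3.png

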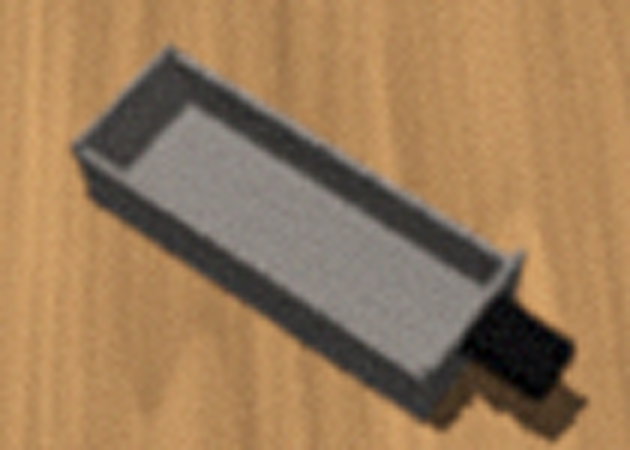

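View pics/c4.png

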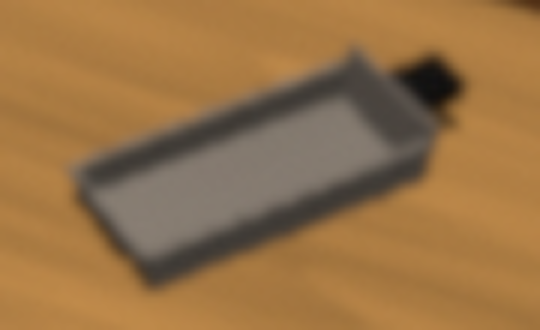

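```bash
cat > h.py <<'E'
from cell import manip,cams,models
import cv2,numpy as np
from scipy.optimize import least_squares
CAM={}
def cam(n):
    if n not in CAM: CAM[n]=cams.camera(n)
    return CAM[n]
def proj(c,P):
    T=np.linalg.inv(c["pose"]);p=P@T[:3,:3].T+T[:3,3];p=p@c["K"].T
    return p[:,:2]/p[:,2:]
def RT(yaw,P,xyz):
    c,s=np.cos(yaw),np.sin(yaw)
    return np.asarray(P,float)@np.array([[c,-s,0],[s,c,0],[0,0,1]]).T+xyz
def fit(obs,x0,z,cs):
    def f(v):
        r=[]
        for n,P,u in obs: r.append((proj(cs[n],RT(v[2]/100,P,[v[0],v[1],z]))-u).ravel())
        return np.concatenate(r)
    s=least_squares(f,x0,loss='soft_l1');return s.x,f(s.x)
def cr(pts,ox,oy,k): return (np.array(pts,float)+.5)/k-.5+np.array([ox,oy])
E
cat > fit0.py <<'E'
from h import *
cs={n:cam(n) for n in("side","scene")}
ob=[("side",np.array([[82.5,32,28],[82.5,-32,28],[-82.5,32,36],[-82.5,-32,36],[-82.5,32,0]]),cr([[80,150],[172,48],[420,375],[520,255],[430,425]],320,255,6)),
("scene",np.array([[82.5,32,28],[82.5,-32,28],[-82.5,32,36],[-82.5,-32,36],[70,32,0]]),cr([[150,265],[80,175],[435,135],[355,52],[155,287]],375,185,6))]
for i in ([0],[1],[0,1]):
    x,r=fit([ob[j] for j in i],[450,200,-90],18,cs);print("tray",x.round(1),r.reshape(-1,2).round(1).tolist())
os=[("side",np.array([[0,85,3],[0,-85,3],[45,85,171],[45,-85,171],[29,40,118],[45,40,78],[45,-40,78]]),cr([[168,548],[470,540],[163,260],[470,254],[241,345],[245,390],[387,388]],280,110,5)),
("scene",np.array([[0,-85,5],[0,85,3],[45,-85,171],[45,85,171],[29,40,118]]),cr([[597,318],[495,503],[527,95],[417,262],[475,285]],220,120,5))]
for i in ([0],[1],[0,1]):
    x,r=fit([os[j] for j in i],[480,-100,-150],18,cs);print("sheeter",x.round(1),r.reshape(-1,2).round(1).tolist())
E
python3 fit0.py
```

```text
tray [467.9 260.5 -65.6] [[-1.5, -0.5], [-0.2, -0.4], [2.2, -0.0], [1.3, 0.1], [-1.1, 0.5]]
tray [472.5 259.3 -64.3] [[-0.7, 0.2], [-2.1, -0.5], [1.1, -0.2], [0.1, -0.7], [0.8, 1.5]]
tray [469.7 260.3 -65.3] [[-2.3, -0.5], [-1.1, -0.4], [1.4, -0.2], [0.5, -0.1], [-1.8, 0.4], [-0.3, -0.6], [-1.5, -1.3], [1.8, -0.5], [1.0, -1.1], [1.3, 0.8]]
sheeter [ 525.3   13.1 -151.8] [[-0.8, -0.0], [0.3, 0.2], [-1.9, -0.7], [2.9, -1.0], [0.3, 1.7], [-0.6, 0.1], [0.5, -0.2]]
sheeter [ 523.2   11.1 -148.3] [[-0.4, -1.5], [0.0, 0.3], [0.8, -3.5], [-0.6, 0.4], [0.2, 1.5]]
sheeter [ 524.6   12.3 -149.8] [[-0.6, 0.2], [0.5, -0.4], [-2.0, -0.5], [2.7, -1.6], [0.4, 1.7], [-0.6, 0.1], [0.4, -0.6], [0.2, -1.0], [-0.2, 0.6], [1.5, -3.1], [-0.8, 0.6], [0.2, 1.7]]
```

```bash
cat >> h.py <<'E'
def ray(c,u,z):
    d=c["pose"][:3,:3]@np.linalg.solve(c["K"],[u[0],u[1],1.]);o=c["pose"][:3,3]
    return (o+d*(z-o[2])/d[2]).round(0)
E
python3 - <<'E'
from h import *
print("tin",ray(cam("scene"),(456.7,273.3),73),ray(cam("side"),(285.8,337.4),73))
print("pull",ray(cam("scene"),(447,199.5),53),ray(cam("side"),(407,313),53))
E
```

```text
tin [651. 406.  73.] [641. 400.  73.]
pull [397. 324.  53.] [388. 325.  53.]
```

```bash
cat > go.py <<'E'
import sys
from h import *
# target x y z yaw -> tool-frame delta cm
s=manip.read_state();p=s["eef_pos"];y=s["eef_rot"][2]
t=[float(a) for a in sys.argv[1:5]]
d=np.array(t[:3])-p
c,sn=np.cos(y),np.sin(y)
dy=(t[3]-y+np.pi)%(2*np.pi)-np.pi
print("clock",round(s["clock"],2),"pos",p.round(1),"yaw",round(y,3),"rot",s["eef_rot"][:2].round(3),"F",s["wrist_force"].round(1),"gap",round(s["finger_gap"],1))
print("delta cm",(np.array([c*d[0]+sn*d[1],sn*d[0]-c*d[1],-d[2]])/10).round(2),"roll",round(-dy,3),"alt",round(-dy+(2*np.pi if dy>0 else -2*np.pi),3))
E
python3 -m pendant '[[[0,0,-4.5,-0.14],[0,0,-9,-0.28],[0.5,-0.5,-12,-0.42],[3.5,-4,-12,-0.56],[6.5,-7.5,-12,-0.7]]]' 1 20
python3 go.py 470 260 333 2.489
```

```text
clock: 2.05
eef_pos: [244.4, -411.7, 333.7]
eef_rot: [3.141, 0.0, 1.103]
wrist_force: [0.8, 0.3, -0.1]
finger_gap: 94.0
clock 2.05 pos [ 244.4 -411.7  333.7] yaw 1.103 rot [3.141 0.   ] F [ 0.8  0.3 -0.1] gap 94.0
delta cm [ 7.013e+01 -1.014e+01  7.000e-02] roll -1.386 alt 4.897
```

```bash
python3 -m pendant '[[[4.9,-0.7,0,-0.14],[9.8,-1.4,0,-0.28],[14.7,-2.1,0,-0.42],[19.6,-2.8,0,-0.56],[24.5,-3.5,0,-0.7]]]'
python3 go.py 470 260 333 2.489
```

```text
clock: 2.55
eef_pos: [324.6, -176.5, 333.7]
eef_rot: [3.141, 0.001, 1.804]
wrist_force: [1.1, -0.9, -0.0]
finger_gap: 94.1
clock 2.55 pos [ 324.6 -176.5  333.7] yaw 1.804 rot [3.141e+00 1.000e-03] F [ 1.1 -0.9 -0. ] gap 94.1
delta cm [39.1  24.24  0.07] roll -0.685 alt 5.598
```

```bash
python3 -m pendant '[[[4.1,2.5,0,-0.14],[8.2,5,0,-0.28],[12.3,7.5,0,-0.42],[16.4,10,0,-0.56],[20.5,12.5,0,-0.685]]]'
python3 go.py 470 260 200 2.489
```

```text
clock: 3.05
eef_pos: [400.1, 51.7, 333.8]
eef_rot: [3.141, 0.001, 2.49]
wrist_force: [1.3, 0.3, -0.3]
finger_gap: 94.0
clock 3.05 pos [400.1  51.7 333.8] yaw 2.49 rot [3.141e+00 1.000e-03] F [ 1.3  0.3 -0.3] gap 94.0
delta cm [ 7.08 20.8  13.38] roll 0.001 alt -6.282
```

Sheeter is below/ahead here; a wrist picture helps both poses.

```bash
python3 - <<'E'
from h import *
cv2.imwrite("pics/w1.png",cam("wrist")["frame"][:,:,::-1])
E
python3 -m pendant '[[[1.6,4.6,0,0],[3.2,9.2,1,0],[4.8,13.8,3,0],[6.2,18.3,5,0],[7.1,20.8,9,0]]]'
python3 - <<'E'
from h import *
c=cam("wrist");cv2.imwrite("pics/w2.png",c["frame"][:,:,::-1]);np.savez("w2.npz",K=c["K"],pose=c["pose"])
E
```

```text
clock: 3.6
eef_pos: [471.9, 259.9, 245.3]
eef_rot: [3.138, 0.002, 2.485]
wrist_force: [0.0, -0.9, 0.2]
finger_gap: 94.3
```

View pics/w1.png

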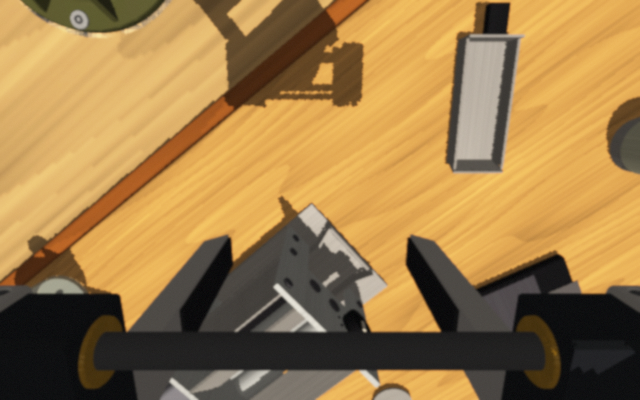

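View pics/w2.png

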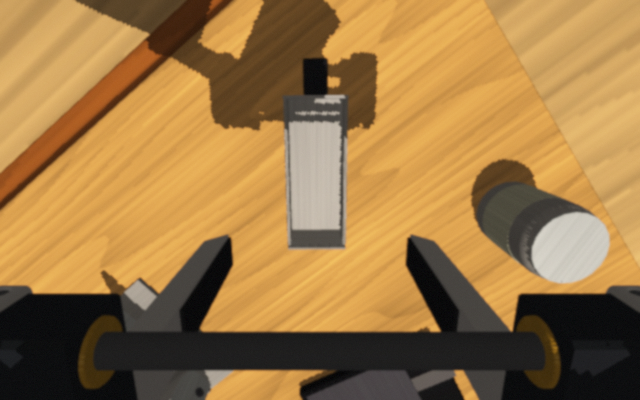

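```bash
python3 - <<'E'
from h import *
c={"w":dict(np.load("w2.npz"))}
# facing nose = image down; tray +y (left when facing down) = image right
P=np.array([[82.5,32,28],[82.5,-32,28],[-82.5,32,36],[-82.5,-32,36],[-116.5,12,35],[-116.5,-12,35]])
u=np.array([[346,248],[289,248],[348,95.5],[285,97],[327,59],[303,59]],float)
x,r=fit([("w",P,u)],[470,260,-65],18,c);print(x.round(1),r.reshape(-1,2).round(1).tolist())
E
python3 go.py 470 260 30 2.489
```

```text
[472.4 259.3 -64.5] [[0.3, 1.8], [-0.1, 2.5], [0.6, 0.1], [-2.4, -0.7], [0.9, -0.6], [-0.5, -0.3]]
clock 3.65 pos [470.  261.  236.4] yaw 2.486 rot [-3.136 -0.004] F [-0.7  2.  -8.4] gap 93.9
delta cm [-0.06 -0.08 20.64] roll -0.003 alt 6.28
```

```bash
python3 -m pendant '[[[-0.2,0.1,4.8,-0.005],[-0.2,0.1,9.6,-0.005],[-0.2,0.1,14,-0.005],[-0.2,0.1,18,-0.005],[-0.2,0.1,20,-0.005]]]'
python3 go.py 472 259.5 30 2.496
```

```text
clock: 4.15
eef_pos: [471.5, 255.6, 41.1]
eef_rot: [-3.138, -0.002, 2.489]
wrist_force: [-0.3, 0.5, 0.3]
finger_gap: 94.3
clock 4.15 pos [471.5 255.6  41.1] yaw 2.489 rot [-3.138e+00 -2.000e-03] F [-0.3  0.5  0.3] gap 94.3
delta cm [0.2  0.34 1.11] roll -0.007 alt 6.276
```

```bash
python3 -m pendant '[[[0,0,0.7,0],[0,0,1.3,0],[0,0,1.3,0],[0,0,1.3,0]]]'
python3 go.py 472 259.5 30 2.496
```

```text
clock: 4.55
eef_pos: [473.5, 256.7, 32.6]
eef_rot: [3.14, 0.001, 2.489]
wrist_force: [-0.1, 1.1, 0.6]
finger_gap: 94.0
clock 4.55 pos [473.5 256.7  32.6] yaw 2.489 rot [3.14e+00 1.00e-03] F [-0.1  1.1  0.6] gap 94.0
delta cm [0.29 0.13 0.26] roll -0.007 alt 6.276
```

```bash
python3 -m pendant '[[[0,0.1,0.2,0],[0,0.1,0.2,0],[0,0.1,0.2,0],[0,0.1,0.2,0],[0,0.1,0.2,0]]]' -0.2 20
python3 -m pendant '[[[0,0,0,0],[0,0,0,0],[0,0,0,0]]]' -1 20
python3 go.py 472 259.5 30 2.496
```

```text
clock: 5.05
eef_pos: [473.5, 257.2, 29.6]
eef_rot: [-3.141, 0.0, 2.489]
wrist_force: [-2.1, -1.7, 2.2]
finger_gap: 63.5
clock: 5.35
eef_pos: [473.5, 257.2, 29.6]
eef_rot: [-3.141, -0.0, 2.489]
wrist_force: [-2.2, -4.6, 4.3]
finger_gap: 63.8
clock 5.35 pos [473.5 257.2  29.6] yaw 2.489 rot [-3.141 -0.   ] F [-2.2 -4.6  4.3] gap 63.8
delta cm [ 0.26  0.1  -0.04] roll -0.007 alt 6.276
```

```bash
python3 -m pendant '[[[0,0,-1,0],[0,0,-3,0],[0,0,-5,0]]]'
python3 - <<'E'
import cv2
a=cv2.imread("pics/w1.png")
cv2.imwrite("pics/c5.png",cv2.resize(a[195:395,240:400],None,fx=3,fy=3,interpolation=2))
E
```

```text
clock: 5.65
eef_pos: [473.3, 257.2, 80.1]
eef_rot: [-3.141, -0.0, 2.489]
wrist_force: [-0.0, -0.3, -4.3]
finger_gap: 64.0
```

View pics/c5.png

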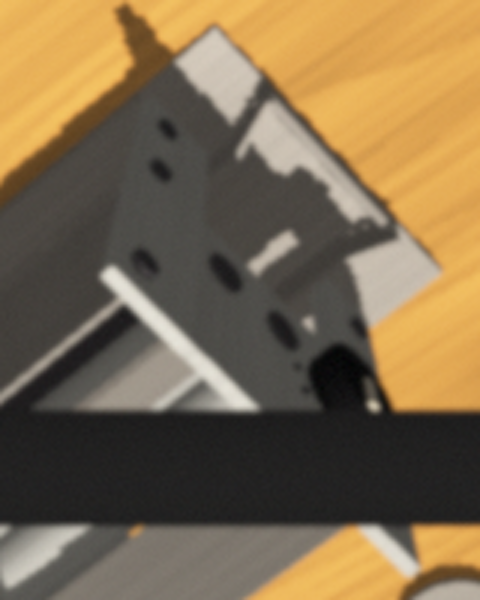

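```bash
cat > fs.py <<'E'
from h import *
from scipy.spatial.transform import Rotation as R
w=dict(np.load("w2.npz"))
def T(p,r):
    M=np.eye(4);M[:3,:3]=R.from_euler('xyz',r).as_matrix();M[:3,3]=p;return M
# camera in tool from start
P0=np.array([[0.389,-0.888,-0.244,285.896],[-0.921,-0.375,-0.103,-476.517],[0,0.265,-0.964,384.124],[0,0,0,1]])
H=np.linalg.inv(T([213.467,-506.615,212.907],[-3.1405,0,.3988]))@P0
print(H.round(3).tolist())
print((T([471.9,259.9,240.3],[3.138,.002,2.485])@H).round(2)[:3,3],w["pose"].round(2)[:3,3])
W1=dict(K=w["K"],pose=T([400.1,51.7,333.8],[3.141,.001,2.49])@H)
cs={n:cam(n) for n in("side","scene")};cs["w"]=W1
def O(h,t):return [("side",np.array([[0,85,t],[0,-85,t],[45,h,171],[45,-h,171],[29,40,118],[45,40,78],[45,-40,78]]),cr([[168,548],[470,540],[163,260],[470,254],[241,345],[245,390],[387,388]],280,110,5)),
("scene",np.array([[0,-85,t],[0,85,t],[45,-h,171],[45,h,171],[29,40,118]]),cr([[597,318],[495,503],[527,95],[417,262],[475,285]],220,120,5)),
("w",np.array([[0,-85,t],[0,85,t],[45,-h,171],[45,h,171]]),cr([[217,27],[441,268],[115,264],[418,568]],240,195,3))]
for h in(80,85):
  for i in([0],[1],[2],[0,1,2]):
    o=O(h,3);x,r=fit([o[j] for j in i],[525,12,-150],18,cs);print(h,i,x.round(1),round(float(np.sqrt((r**2).mean())),2),r.reshape(-1,2).round(1).tolist() if len(i)==1 else'')
E
python3 fs.py; python3 go.py 524 52 66 1.64
```

```text
[[0.001, -0.964, -0.265, 78.433], [1.0, 0.0, 0.001, 0.202], [-0.001, -0.265, 0.964, -171.217], [0.0, 0.0, 0.0, 1.0]]
[409.25 307.66 411.36] [410.49 307.09 415.8 ]
80 [0] [ 525.6   13.2 -151.6] 0.69 [[-0.9, 0.0], [0.2, 0.2], [-0.1, -0.7], [0.8, -1.0], [0.2, 1.7], [-0.7, 0.1], [0.3, -0.2]]
80 [1] [ 525.1   11.9 -148.9] 0.95 [[-0.2, -0.5], [-0.2, 0.8], [0.3, -2.0], [-0.0, -0.4], [0.1, 1.9]]
80 [2] [ 525.5   15.1 -150.4] 0.57 [[-0.3, -0.9], [0.1, 1.0], [-0.4, -0.3], [0.7, 0.4]]
80 [0, 1, 2] [ 525.7   14.4 -150.5] 0.88 
85 [0] [ 525.3   13.1 -151.8] 1.13 [[-0.8, -0.0], [0.3, 0.2], [-1.9, -0.7], [2.9, -1.0], [0.3, 1.7], [-0.6, 0.1], [0.5, -0.2]]
85 [1] [ 523.1   11.1 -148.2] 1.29 [[-0.4, -1.1], [0.0, 0.3], [0.8, -3.5], [-0.6, 0.4], [0.2, 1.4]]
85 [2] [ 526.1   14.9 -150.2] 2.62 [[-0.1, -0.4], [0.3, 1.3], [-3.7, -3.1], [4.0, 3.7]]
85 [0, 1, 2] [ 525.6   13.9 -150.3] 1.74 
clock 5.75 pos [474.7 257.9  82. ] yaw 2.489 rot [3.138e+00 2.000e-03] F [ 0.5  0.  -3.9] gap 63.9
delta cm [-16.42 -13.36   1.6 ] roll 0.849 alt -5.434
```

```bash
python3 go.py 523.2 90.9 80 1.637; python3 -m pendant '[[[-2.2,-1.9,0,0.14],[-4.6,-3.9,0,0.28],[-6.9,-5.9,0,0.42],[-9.2,-7.8,0,0.56],[-11,-9.4,0,0.7]]]'
python3 go.py 523.2 90.9 80 1.637
```

```text
clock 5.75 pos [474.7 257.9  82. ] yaw 2.489 rot [3.138e+00 2.000e-03] F [ 0.5  0.  -3.9] gap 63.9
delta cm [-14.   -10.32   0.2 ] roll 0.852 alt -5.431
clock: 6.25
eef_pos: [503.7, 114.3, 78.5]
eef_rot: [-3.141, -0.0, 1.782]
wrist_force: [-1.2, -0.0, -4.1]
finger_gap: 63.7
clock 6.25 pos [503.7 114.3  78.5] yaw 1.782 rot [-3.141 -0.   ] F [-1.2 -0.  -4.1] gap 63.7
delta cm [-2.7   1.42 -0.15] roll 0.145 alt -6.138
```

```bash
python3 -m pendant '[[[-1.4,0.7,0,0.1],[-2.7,1.4,0,0.145],[-2.7,1.4,0,0.145],[-2.7,1.4,0,0.145]]]'
python3 go.py 523.2 50.9 66 1.637
python3 - <<'E'
from h import *
for n in("side","scene"):
    cv2.imwrite(f"pics/{n}3.png",cam(n)["frame"][:,:,::-1])
a=cv2.imread("pics/side3.png");cv2.imwrite("pics/c6.png",cv2.resize(a[100:300,250:450],None,fx=3,fy=3,interpolation=2))
a=cv2.imread("pics/scene3.png");cv2.imwrite("pics/c7.png",cv2.resize(a[100:260,250:450],None,fx=3.5,fy=3.5,interpolation=2))
E
```

```text
clock: 6.65
eef_pos: [523.1, 92.6, 78.9]
eef_rot: [-3.141, -0.0, 1.646]
wrist_force: [0.4, -0.7, -3.2]
finger_gap: 63.6
clock 6.65 pos [523.1  92.6  78.9] yaw 1.646 rot [-3.141 -0.   ] F [ 0.4 -0.7 -3.2] gap 63.6
delta cm [-4.16 -0.3   1.29] roll 0.009 alt -6.275
```

View pics/c6.png

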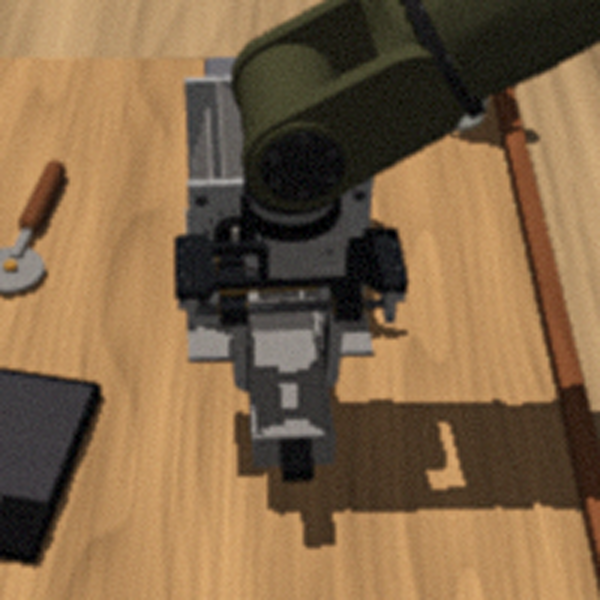

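View pics/c7.png

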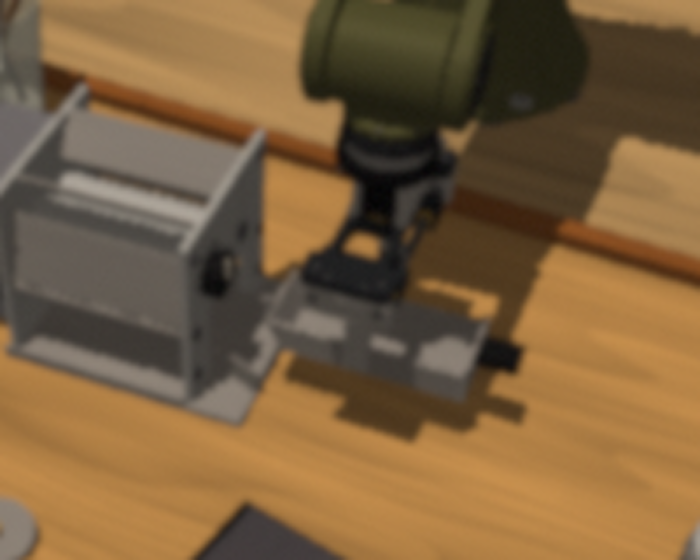

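```bash
python3 - <<'E'
from h import *
c=cam("side")
for u,z in(((333.5,245.5),103),((359,244),103),((349.3,249.5),97)): print(ray(c,u,z))
E
python3 -m pendant '[[[-1.4,-0.1,0.3,0.009],[-2.8,-0.2,0.6,0.009],[-4.2,-0.3,1.0,0.009],[-4.2,-0.3,1.3,0.009],[-4.2,-0.3,1.3,0.009]]]'
python3 go.py 523.2 50.9 48 1.637
```

```text
[549. 182. 103.]
[489. 176. 103.]
[512. 188.  97.]
clock: 7.3
eef_pos: [523.2, 49.7, 65.9]
eef_rot: [-3.141, -0.0, 1.634]
wrist_force: [-0.1, 0.5, -3.2]
finger_gap: 64.0
clock 7.3 pos [523.2  49.7  65.9] yaw 1.634 rot [-3.141 -0.   ] F [-0.1  0.5 -3.2] gap 64.0
delta cm [0.12 0.01 1.79] roll -0.003 alt 6.28
```

```bash
python3 -m pendant '[[[0,0,0.7,0],[0,0,1.4,0],[0,0,1.4,0],[0,0,1.7,0],[0,0,1.7,0]]]'
python3 - <<'E'
from h import *
for n in("side","scene"):
    cv2.imwrite(f"pics/{n}4.png",cam(n)["frame"][:,:,::-1])
a=cv2.imread("pics/scene4.png");cv2.imwrite("pics/c8.png",cv2.resize(a[100:240,260:400],None,fx=4,fy=4,interpolation=2))
E
```

```text
clock: 7.8
eef_pos: [523.3, 50.5, 49.2]
eef_rot: [-3.141, -0.0, 1.635]
wrist_force: [-1.1, 0.3, -3.1]
finger_gap: 64.1
```

View pics/c8.png

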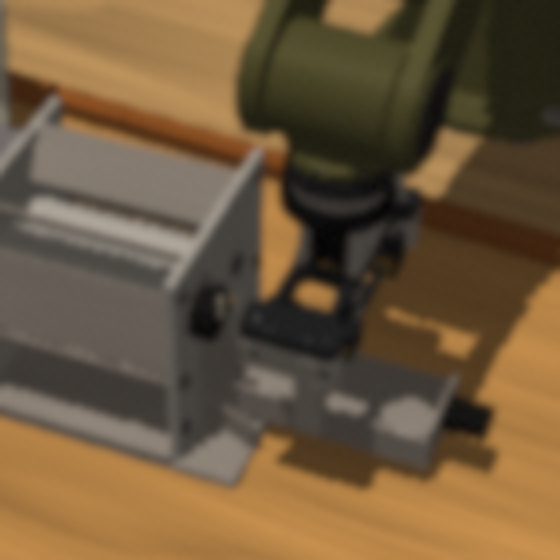

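```bash
python3 -m pendant '[[[0,0,0.2,0],[0,0,0.4,0],[0,0,0.4,0]]]' -1 8
python3 -m pendant '[[[0,0,0,0],[0,0,0,0],[0,0,0,0],[0,0,0,0],[0,0,0,0]]]' -1 3
```

```text
clock: 8.2
eef_pos: [523.3, 50.3, 45.2]
eef_rot: [-3.141, -0.0, 1.635]
wrist_force: [0.1, -0.2, -3.1]
finger_gap: 63.9
clock: 8.7
eef_pos: [523.4, 50.3, 45.5]
eef_rot: [3.142, -0.0, 1.635]
wrist_force: [-1.1, 0.9, -1.9]
finger_gap: 63.9
```

```bash
python3 -m pendant '[[[0,0,0.2,0],[0,0,0.4,0],[0,0,0.6,0],[0,0,0.6,0]]]' -1 3
python3 -m pendant '[[[0,0,0,0],[0,0,0,0],[0,0,0,0],[0,0,0,0]]]' 0.8 20
python3 - <<'E'
from h import *
for n in("side","scene"):
    cv2.imwrite(f"pics/{n}5.png",cam(n)["frame"][:,:,::-1])
a=cv2.imread("pics/scene5.png");cv2.imwrite("pics/c9.png",cv2.resize(a[100:240,260:400],None,fx=4,fy=4,interpolation=2))
E
```

```text
clock: 9.1
eef_pos: [523.5, 50.3, 39.5]
eef_rot: [3.141, 0.0, 1.635]
wrist_force: [1.0, -0.8, -0.2]
finger_gap: 64.0
clock: 9.5
eef_pos: [523.4, 50.3, 39.5]
eef_rot: [3.142, -0.0, 1.635]
wrist_force: [-0.8, 0.0, -0.3]
finger_gap: 84.3
```

View pics/c9.png

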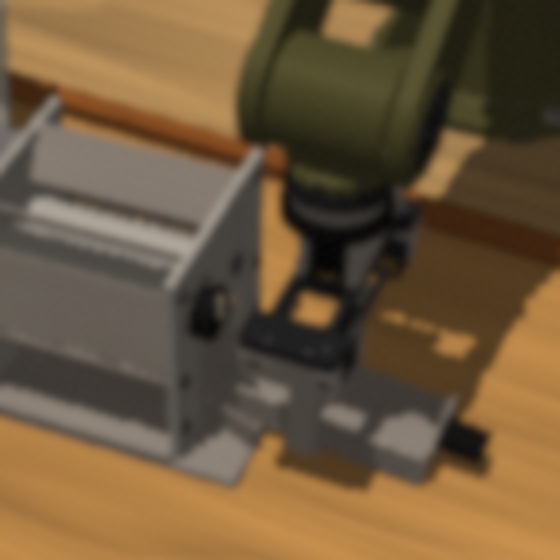

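```bash
python3 -m pendant '[[[0,0,-2,0],[0,0,-6,0],[1,0,-10,0],[5,0,-13,0],[9,0,-13,0]]]' 1 20
python3 -m pendant '[[[3,0,0,0],[5,0,0,0],[5,0,0,0],[5,0,0,0]]]'
python3 - <<'E'
from h import *
s=manip.read_state();print(s["clock"],s["eef_pos"],s["eef_rot"])
D={}
for n in("side","scene","wrist"):
    c=cam(n);cv2.imwrite(f"pics/{n}6.png",c["frame"][:,:,::-1]);D[n+"K"]=c["K"];D[n+"P"]=c["pose"]
np.savez("cam6.npz",**D)
a=cv2.imread("pics/scene6.png");cv2.imwrite("pics/d1.png",cv2.resize(a[120:240,280:400],None,fx=5,fy=5,interpolation=2))
a=cv2.imread("pics/side6.png");cv2.imwrite("pics/d2.png",cv2.resize(a[130:280,270:420],None,fx=4,fy=4,interpolation=2))
E
```

```text
clock: 10.1
eef_pos: [519.2, 141.1, 174.0]
eef_rot: [3.135, -0.001, 1.633]
wrist_force: [0.8, 0.2, -1.3]
finger_gap: 93.9
clock: 10.5
eef_pos: [514.4, 189.8, 169.4]
eef_rot: [-3.141, 0.0, 1.635]
wrist_force: [0.8, 0.1, 0.0]
finger_gap: 94.2
10.5 [514.37584054 189.83458194 169.36069986] [-3.14141457e+00  1.73822734e-04  1.63547492e+00]
```

View pics/d1.png

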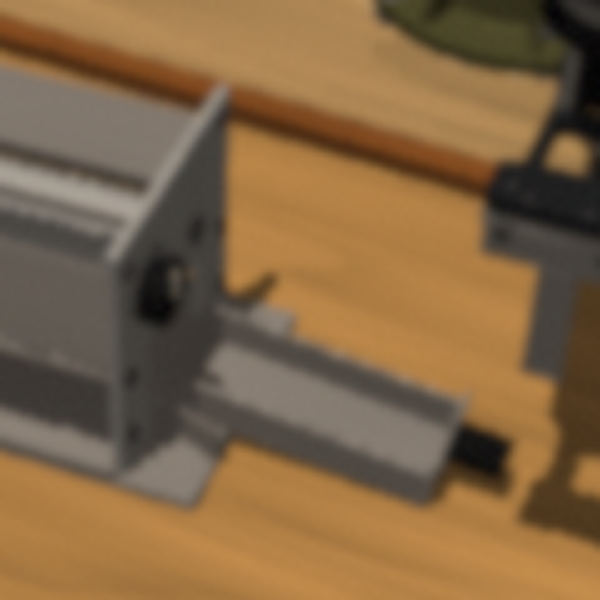

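View pics/d2.png

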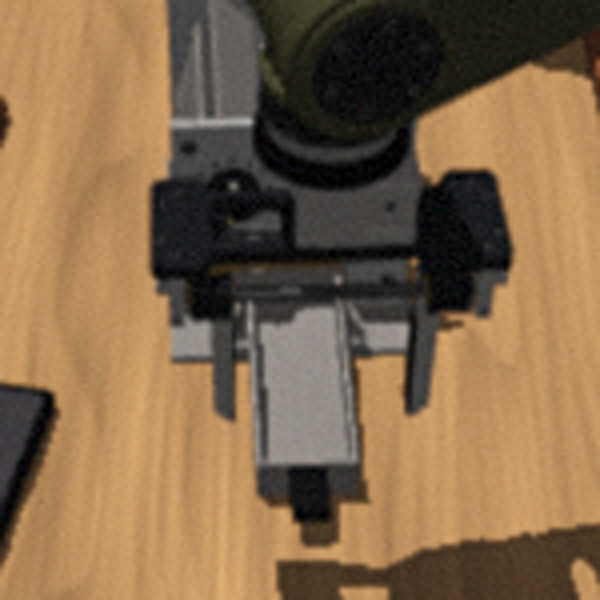

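View pics/wrist6.png

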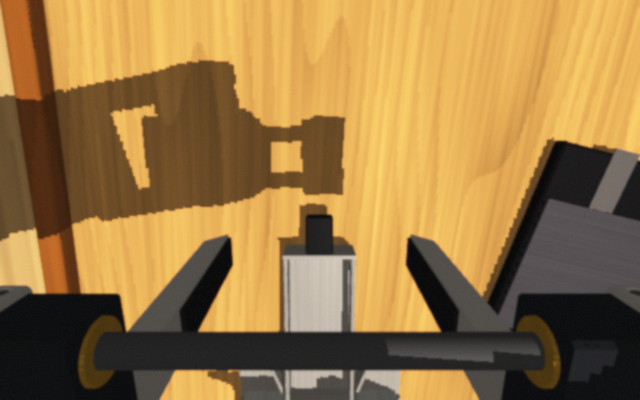

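```bash
python3 - <<'E'
from h import *
d=np.load("cam6.npz");c=dict(K=d["wristK"],pose=d["wristP"])
p=ray(c,(319.5,216),49);print(p, ray(c,(319.5,255),52))
o=np.array([525.6,14]);q=p[:2]-o;y=-1.505
print("sheeter x,y",q@[np.cos(y),np.sin(y)],q@[-np.sin(y),np.cos(y)])
a=cv2.imread("pics/wrist6.png");cv2.imwrite("pics/d3.png",cv2.resize(a[200:400,220:420],None,fx=3,fy=3,interpolation=2))
E
python3 go.py 515.5 163 40 1.637
```

```text
[518. 173.  49.] [520. 138.  52.]
sheeter x,y -159.1556475549981 2.870514126289291
clock 10.65 pos [514.6 189.1 169.5] yaw 1.634 rot [-3.142  0.   ] F [-0.3  0.   0.3] gap 93.9
delta cm [-2.61 -0.08 12.95] roll -0.003 alt 6.28
```

View pics/d3.png

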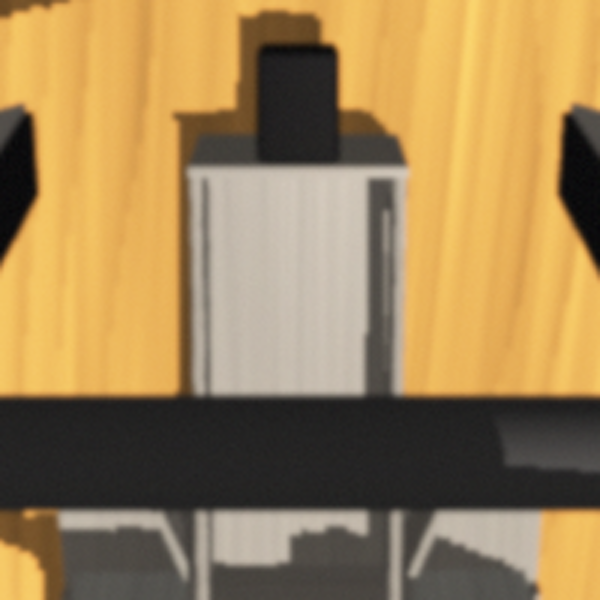

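```bash
python3 -m pendant '[[[-1.2,0,4,0],[-2.4,0,8,0],[-2.4,0,11,0],[-2.4,0,13,0],[-2.4,0,13.5,0]]]' 0 15
python3 -m pendant '[[[0,0,0,0],[0,0,0,0]]]'
python3 go.py 515.5 164.7 34 1.637
```

```text
clock: 11.15
eef_pos: [515.1, 165.0, 32.5]
eef_rot: [-3.138, 0.001, 1.634]
wrist_force: [0.2, -0.4, 0.2]
finger_gap: 57.4
clock: 11.35
eef_pos: [516.7, 166.0, 35.7]
eef_rot: [3.14, -0.0, 1.634]
wrist_force: [0.8, -0.0, -0.2]
finger_gap: 47.4
clock 11.35 pos [516.7 166.   35.7] yaw 1.634 rot [ 3.14 -0.  ] F [ 0.8 -0.  -0.2] gap 47.4
delta cm [-0.12 -0.13  0.17] roll -0.003 alt 6.281
```

```bash
python3 -m pendant '[[[0,0,0.2,0],[0,0,0.2,0],[0,0,0.2,0],[0,0,0.2,0],[0,0,0.2,0]]]' -1 10
python3 go.py 515.5 164.7 34 1.637
```

```text
clock: 11.85
eef_pos: [516.1, 166.2, 32.8]
eef_rot: [3.141, -0.0, 1.635]
wrist_force: [0.4, 0.3, 3.6]
finger_gap: 24.0
clock 11.85 pos [516.1 166.2  32.8] yaw 1.635 rot [ 3.141 -0.   ] F [0.4 0.3 3.6] gap 24.0
delta cm [-0.14 -0.07 -0.12] roll -0.002 alt 6.281
```

```bash
python3 -m pendant '[[[-0.5,0,-0.2,0],[-1,0,-0.5,0],[-1.5,0,-0.8,0],[-2,0,-1.1,0],[-2.5,0,-1.4,0]]]'
python3 -m pendant '[[[-0.5,0,-0.2,0],[-1,0,-0.4,0],[-1.5,0,-0.5,0],[-2,0,-0.5,0],[-2.5,0,-0.5,0]]]'
```

```text
clock: 12.35
eef_pos: [517.6, 140.6, 46.8]
eef_rot: [3.142, -0.0, 1.635]
wrist_force: [0.3, 2.2, -1.2]
finger_gap: 24.2
clock: 12.85
eef_pos: [519.2, 115.8, 51.5]
eef_rot: [3.142, -0.0, 1.635]
wrist_force: [-0.2, 2.0, -0.8]
finger_gap: 24.0
```

```bash
cat > look.py <<'E'
import sys
from h import *
k=sys.argv[1]
ims=[]
for n,(x,y,w,h) in(("scene",(270,120,130,110)),("side",(270,110,130,110)),("wrist",(220,200,200,169))):
    if n=="wrist" and len(sys.argv)<3: continue
    f=cam(n)["frame"][:,:,::-1]
    ims.append(cv2.resize(f[y:y+h,x:x+w],(400,338),interpolation=2))
cv2.imwrite(f"pics/L{k}.png",np.hstack(ims[:2]) if len(ims)<3 else np.vstack([np.hstack(ims[:2]),np.hstack([ims[2],ims[2]*0])])[:600])
E
python3 look.py 1
```

```text
(no output)
```

View pics/L1.png

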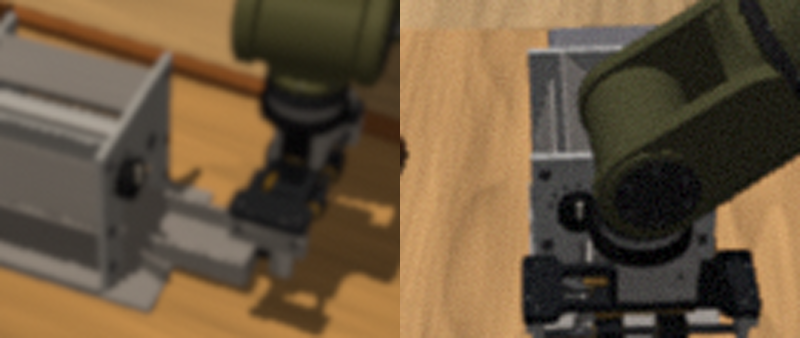

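```bash
python3 -m pendant '[[[-1,0,0,0],[-2,0,0,0],[-3,0,0,0],[-4,0,0,0],[-5,0,0,0]]]'
python3 -m pendant '[[[-0.5,0,0,0],[-1,0,0,0],[-1.3,0,0,0],[-1.3,0,0,0]]]'
python3 go.py 524.4 33 52 1.637
```

```text
clock: 13.45
eef_pos: [522.6, 65.5, 51.7]
eef_rot: [3.141, -0.0, 1.635]
wrist_force: [-1.0, 6.1, 3.6]
finger_gap: 23.8
clock: 13.85
eef_pos: [523.6, 52.8, 51.9]
eef_rot: [3.141, 0.0, 1.634]
wrist_force: [0.9, 2.3, 4.7]
finger_gap: 23.9
clock 13.85 pos [523.6  52.8  51.9] yaw 1.634 rot [3.141 0.   ] F [0.9 2.3 4.7] gap 23.9
delta cm [-1.98 -0.05 -0.01] roll -0.003 alt 6.281
```

```bash
python3 -m pendant '[[[0,0,-0.15,0],[0,0,-0.3,0],[-0.3,0,-0.3,0],[-0.6,0,-0.3,0],[-0.6,0,-0.3,0]]]'
python3 look.py 2 w
```

```text
clock: 14.35
eef_pos: [523.4, 46.9, 54.2]
eef_rot: [-3.141, 0.0, 1.635]
wrist_force: [-0.3, -0.1, -1.4]
finger_gap: 23.6
```

View pics/L2.png

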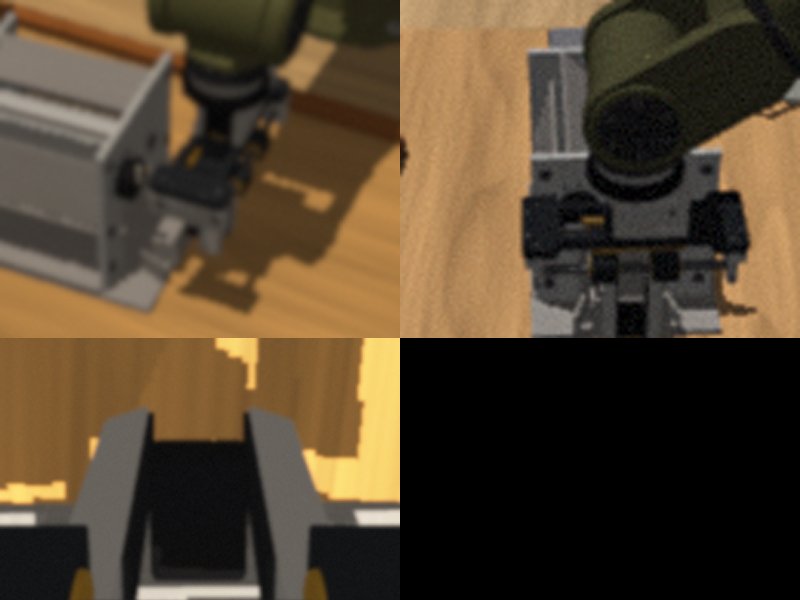

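```bash
python3 -m pendant '[[[-0.3,0,0,0],[-0.6,0,0,0],[-0.6,0,0,0],[-0.8,0,0,0],[-0.8,0,0,0]]]'
python3 -m pendant '[[[-0.2,0,0,0],[-0.2,0,0,0],[-0.4,0,0,0],[-0.4,0,0,0]]]'
```

```text
clock: 15.0
eef_pos: [524.1, 39.2, 54.5]
eef_rot: [3.142, 0.0, 1.635]
wrist_force: [-0.6, 0.5, -2.1]
finger_gap: 24.3
clock: 15.4
eef_pos: [524.3, 35.4, 54.5]
eef_rot: [-3.142, -0.0, 1.635]
wrist_force: [0.2, 3.5, -2.1]
finger_gap: 23.8
```

```bash
python3 -m pendant '[[[-0.2,0,0,0],[-0.2,0,0,0],[-0.2,0,0,0]]]' -1 15
python3 -m pendant '[[[-0.2,0,0,0],[-0.2,0,0,0],[-0.2,0,0,0]]]'
```

```text
clock: 15.7
eef_pos: [524.5, 33.3, 54.5]
eef_rot: [-3.142, 0.0, 1.635]
wrist_force: [0.5, 4.5, -2.2]
finger_gap: 23.8
clock: 16.0
eef_pos: [524.6, 31.4, 54.5]
eef_rot: [-3.142, 0.0, 1.635]
wrist_force: [0.6, 4.5, -2.0]
finger_gap: 23.6
```

```bash
python3 -m pendant '[[[0,0,0.2,0],[0,0,0.4,0],[0,0,0.6,0],[0,0,0.6,0]]]'
python3 -m pendant '[[[0,0,0.2,0],[0,0,0.4,0],[0,0,0.4,0]]]'
```

```text
clock: 16.4
eef_pos: [524.6, 32.0, 48.4]
eef_rot: [3.141, -0.001, 1.635]
wrist_force: [0.4, 8.9, 0.4]
finger_gap: 23.5
clock: 16.7
eef_pos: [524.6, 32.0, 44.4]
eef_rot: [3.141, -0.001, 1.635]
wrist_force: [-1.1, 10.5, -0.2]
finger_gap: 23.7
```

```bash
python3 -m pendant '[[[0.1,0,0.1,0],[0.1,0,0.2,0],[0.1,0,0.2,0]]]'
python3 look.py 3 w
```

```text
clock: 17.0
eef_pos: [524.7, 32.4, 42.5]
eef_rot: [3.141, -0.0, 1.635]
wrist_force: [-0.1, 3.9, -0.4]
finger_gap: 23.5
```

View pics/L3.png

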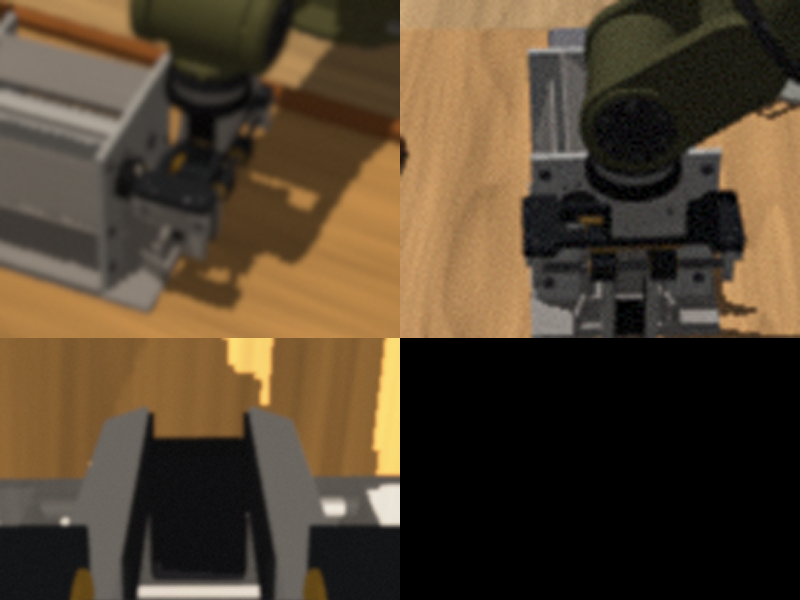

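```bash
python3 -m pendant '[[[0,0,0.1,0],[0,0,0.2,0],[0,0,0.2,0]]]' -1 10
python3 -m pendant '[[[0,0,0.1,0],[0,0,0.1,0],[0,0,0.1,0]]]' -1 3
```

```text
clock: 17.45
eef_pos: [524.7, 32.0, 41.4]
eef_rot: [3.141, 0.0, 1.635]
wrist_force: [-5.5, 2.7, 12.6]
finger_gap: 24.1
clock: 17.75
eef_pos: [524.8, 31.9, 39.8]
eef_rot: [3.141, 0.001, 1.635]
wrist_force: [-1.0, -1.7, 4.9]
finger_gap: 24.0
```

```bash
python3 -m pendant '[[[0,0,-0.1,0],[0,0,-0.1,0],[0,0,-0.1,0],[0,0,-0.1,0]]]' 0 10
python3 -m pendant '[[[0.3,0,-2,0],[1,0,-5,0],[4,0,-9,0],[8,0,-11,0],[12,0,-11,0]]]'
python3 -m pendant '[[[4,0,-2,0],[7,0,-4,0],[7,0,-4,0],[7,0,-4,0]]]'
python3 look.py 4 w
```

```text
clock: 18.15
eef_pos: [524.5, 32.4, 40.3]
eef_rot: [-3.141, -0.0, 1.635]
wrist_force: [-0.2, 0.4, -0.0]
finger_gap: 46.6
clock: 18.65
eef_pos: [517.9, 153.5, 153.8]
eef_rot: [3.136, -0.001, 1.634]
wrist_force: [0.3, -0.0, 0.2]
finger_gap: 47.1
clock: 19.05
eef_pos: [512.2, 222.1, 190.1]
eef_rot: [-3.141, 0.0, 1.636]
wrist_force: [0.5, -0.2, -0.0]
finger_gap: 47.1
```

View pics/L4.png

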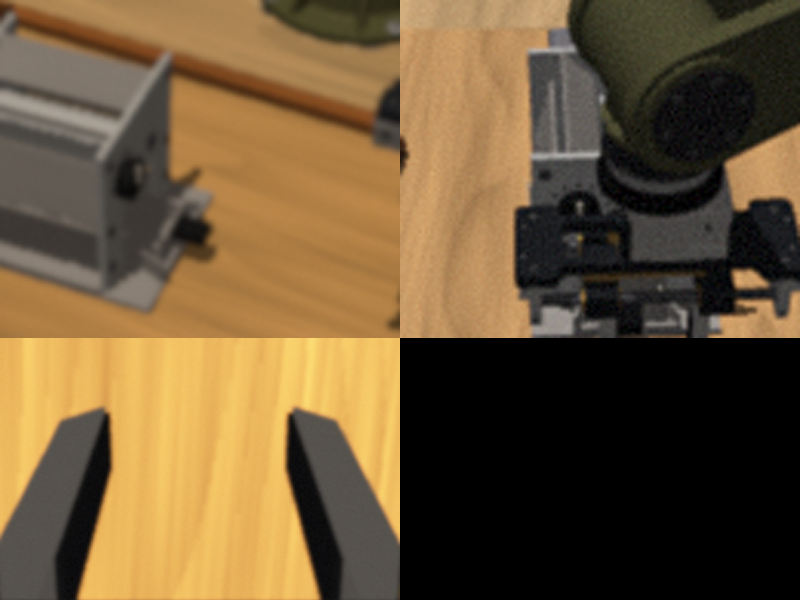

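```bash
python3 -m pendant '[[[4,-4,-2,0],[8,-8,-5,0],[10,-13,-8,0],[10,-17,-8,0],[10,-17,-8,0]]]'
python3 - <<'E'
from h import *
for n,(x,y,w,h) in(("scene",(285,150,70,60)),("side",(300,165,80,60))):
    c=cam(n);f=c["frame"][:,:,::-1]
    cv2.imwrite(f"pics/{n}9.png",f)
    cv2.imwrite(f"pics/e_{n}.png",cv2.resize(f[y:y+h,x:x+w],None,fx=9,fy=9,interpolation=2))
print(manip.read_state()["eef_pos"])
E
```

```text
clock: 19.7
eef_pos: [334.1, 310.8, 271.4]
eef_rot: [3.141, -0.001, 1.635]
wrist_force: [0.8, -0.7, -0.0]
finger_gap: 47.2
[335.13532303 310.79107379 271.22407986]
```

View pics/e_scene.png

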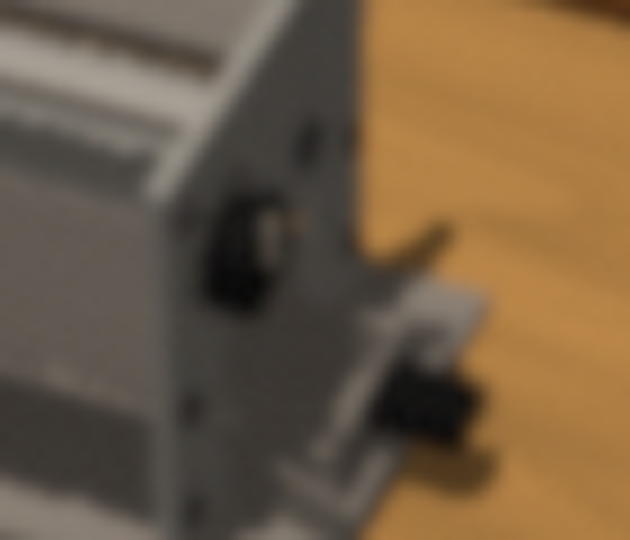

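View pics/e_side.png

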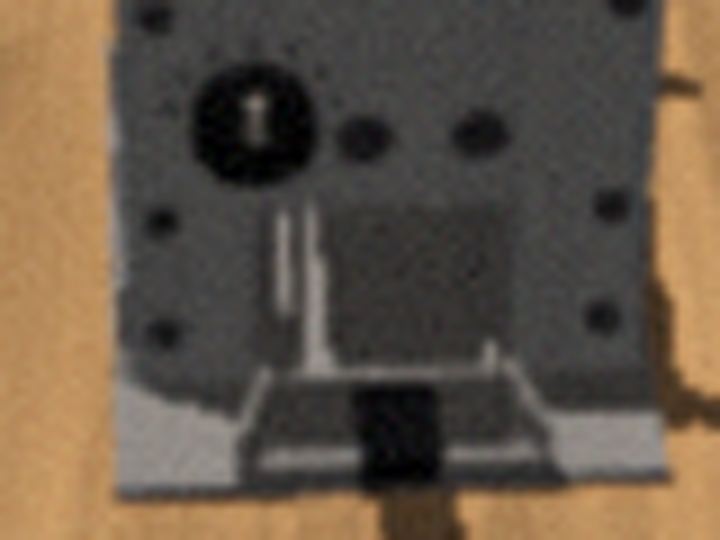

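```bash
python3 - <<'E'
from h import *
c=cam("side");s=cam("scene")
for z,x in((6,6.),(6,10.),(15,3.),(15,-3)):
    P=RT(-1.505,[[x,32,z+36],[x,-32,z+36],[x-34,12,z+35],[x-34,-12,z+35],[x-34,12,z+21],[0,40,15],[0,-40,15],[3,0,15]],[525.6,14,18])
    print(z,x,((proj(c,P)-[300,165]+.5)*9).round(0).tolist()); print("   scene",((proj(s,P)-[285,150]+.5)*9).round(0).tolist())
D=[("scale",(334.3,282),(244.7,254.9))]
for n in("scene","side"):
    for t in("scale","jug","tin","wheel_cutter"):
        r=models.regions_of(n,t);print(n,t,[(round(q["score"],2),q["point"]) for q in r[:2]])
E
```

```text
6 6.0 [[286.0, 386.0], [499.0, 380.0], [359.0, 467.0], [441.0, 465.0], [359.0, 500.0], [261.0, 465.0], [524.0, 456.0], [392.0, 454.0]]
   scene [[354.0, 442.0], [427.0, 314.0], [477.0, 433.0], [503.0, 384.0], [475.0, 463.0], [361.0, 523.0], [451.0, 362.0], [398.0, 438.0]]
6 10.0 [[286.0, 377.0], [498.0, 371.0], [359.0, 458.0], [440.0, 455.0], [358.0, 491.0], [261.0, 465.0], [524.0, 456.0], [392.0, 454.0]]
   scene [[342.0, 439.0], [416.0, 310.0], [465.0, 429.0], [491.0, 380.0], [463.0, 460.0], [361.0, 523.0], [451.0, 362.0], [398.0, 438.0]]
15 3.0 [[287.0, 372.0], [501.0, 365.0], [360.0, 453.0], [442.0, 450.0], [360.0, 486.0], [261.0, 465.0], [524.0, 456.0], [392.0, 454.0]]
   scene [[363.0, 425.0], [437.0, 296.0], [486.0, 415.0], [513.0, 366.0], [485.0, 446.0], [361.0, 523.0], [451.0, 362.0], [398.0, 438.0]]
15 -3 [[288.0, 386.0], [503.0, 379.0], [362.0, 467.0], [444.0, 465.0], [361.0, 501.0], [261.0, 465.0], [524.0, 456.0], [392.0, 454.0]]
   scene [[380.0, 430.0], [454.0, 301.0], [504.0, 420.0], [531.0, 371.0], [502.0, 451.0], [361.0, 523.0], [451.0, 362.0], [398.0, 438.0]]
scene scale [(0.65, [335.2, 282.2])]
scene jug []
scene tin [(0.72, [455.6, 273.7])]
scene wheel_cutter [(0.95, [238.1, 242.2])]
side scale []
side jug [(0.64, [403.1, 112.4])]
side tin [(0.93, [287.1, 338.9])]
side wheel_cutter [(0.79, [256.9, 184.2])]
```

```bash
python3 - <<'E'
from h import *
c=cam("side");s=cam("scene")
P=RT(-1.505,[[0,85,3],[0,-85,3],[45,40,78],[45,-40,78],[29,40,118],[0,48,15],[0,-48,15],[0,45,28],[0,-45,28],[28,35,28],[28,-35,28]],[525.6,14,18])
print(((proj(c,P)-[300,165]+.5)*9).round(0).tolist());print(((proj(s,P)-[285,150]+.5)*9).round(0).tolist())
def e(f,x,y,w,h,n):
    q=cv2.resize(f[y:y+h,x:x+w,::-1],None,fx=16,fy=16,interpolation=cv2.INTER_LANCZOS4)
    q=cv2.convertScaleAbs(q,alpha=1.6,beta=10);cv2.imwrite(n,q)
e(s["frame"],308,178,36,32,"pics/g1.png");e(c["frame"],320,198,50,24,"pics/g2.png")
print("scene tray", [ (round(q["score"],2),q["point"],int(q["pixels"].sum())) for q in models.regions_of("scene","tray")[:2]],"side",[ (round(q["score"],2),q["point"],int(q["pixels"].sum())) for q in models.regions_of("side","tray")[:2]])
E
```

```text
[[115.0, 497.0], [669.0, 479.0], [254.0, 212.0], [519.0, 203.0], [255.0, 145.0], [235.0, 465.0], [550.0, 456.0], [244.0, 435.0], [542.0, 426.0], [274.0, 370.0], [501.0, 363.0]]
[[306.0, 645.0], [497.0, 302.0], [229.0, 344.0], [327.0, 186.0], [276.0, 263.0], [351.0, 540.0], [459.0, 346.0], [355.0, 505.0], [457.0, 324.0], [286.0, 460.0], [368.0, 321.0]]
scene tray [(0.71, [322.0, 194.9], 387)] side [(0.6, [242.6, 256.2], 3604)]
```

View pics/g1.png

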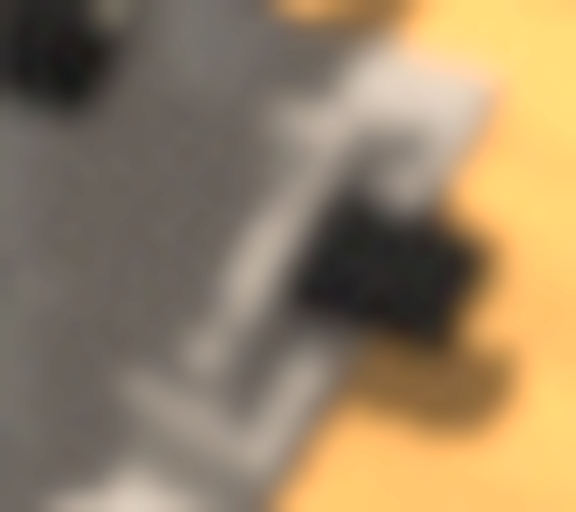

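View pics/g2.png

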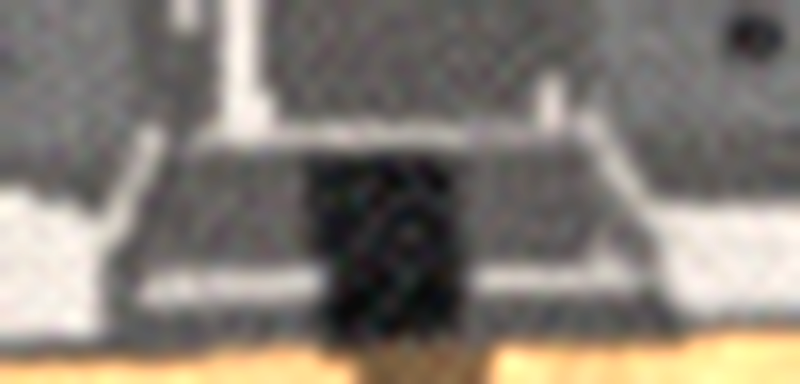

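```bash
python3 - <<'E'
from h import *
c=cam("side");x0=9
for tilt in(0,.05,.1):
  P=RT(-1.505,[[x0+a,y,34+tilt*a] for y in(29,32,-29,-32) for a in(0,50,100,165)],[525.6,14,18])
  print(tilt,((proj(c,P)-[300,165]+.5)*9).round(0).reshape(4,-1).tolist())
f=c["frame"][180:212,325:365,::-1];q=cv2.resize(f,None,fx=18,fy=18,interpolation=2);cv2.imwrite("pics/g3.png",cv2.convertScaleAbs(q,alpha=2.2,beta=20))
E
```

```text
0 [[296.0, 398.0, 289.0, 286.0, 282.0, 181.0, 274.0, 54.0], [286.0, 398.0, 279.0, 287.0, 273.0, 182.0, 265.0, 54.0], [487.0, 392.0, 474.0, 281.0, 462.0, 176.0, 447.0, 49.0], [497.0, 392.0, 484.0, 280.0, 471.0, 176.0, 456.0, 48.0]]
0.05 [[296.0, 398.0, 289.0, 281.0, 282.0, 170.0, 273.0, 35.0], [286.0, 398.0, 279.0, 281.0, 272.0, 170.0, 264.0, 35.0], [487.0, 392.0, 474.0, 275.0, 462.0, 164.0, 447.0, 29.0], [497.0, 392.0, 484.0, 274.0, 471.0, 164.0, 456.0, 29.0]]
0.1 [[296.0, 398.0, 289.0, 275.0, 282.0, 158.0, 273.0, 15.0], [286.0, 398.0, 279.0, 275.0, 272.0, 158.0, 264.0, 16.0], [487.0, 392.0, 475.0, 269.0, 463.0, 152.0, 448.0, 10.0], [497.0, 392.0, 484.0, 269.0, 472.0, 152.0, 457.0, 10.0]]
```

View pics/g3.png

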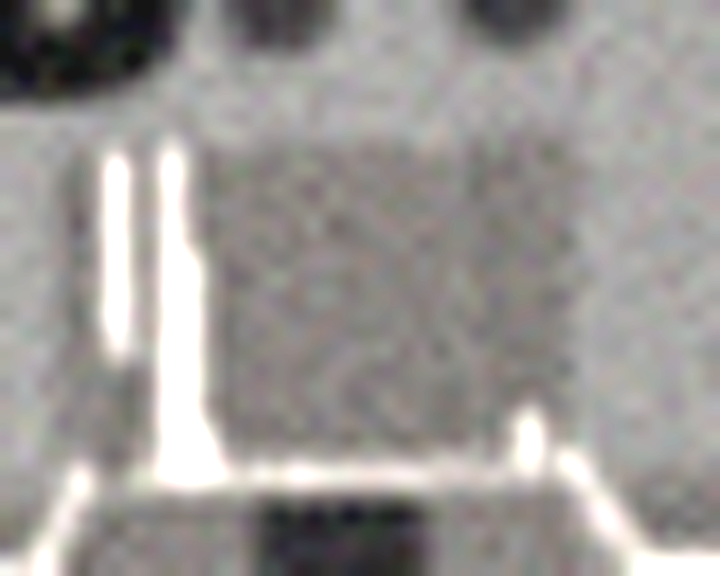

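```bash
python3 -m pendant '[[[0,0,0,0],[0,0,0,0],[0,0,0,0],[0,0,0,0],[0,0,0,0]]]'
python3 - <<'E'
from h import *
o=cv2.imread("pics/side9.png").astype(float);n=cam("side")["frame"][:,:,::-1].astype(float)
d=np.abs(o-n)[165:225,300:380].mean(2);print(d.mean(),d.max())
print(manip.sign_off())
E
```

```text
clock: 21.05
eef_pos: [336.4, 310.9, 270.5]
eef_rot: [3.142, -0.0, 1.635]
wrist_force: [0.2, 0.3, -0.2]
finger_gap: 47.2
3.379861111111111 19.0
the job is handed in; nothing more can be done
None
```

The tray is back under the rollers and the job is handed in, at about 21 s. The hand-in returned no verdict.

**What I did:** I set the tray down with its nose over the lip and its outer end on the board, then let go. I then gripped the black pull and lifted the outer end as I pushed in over the lip. It met the spring buffer at about 4.5 N. I lowered the outer end behind the lip, let go and backed the arm away.

**Last checks:**
- **Outer end:** The two cameras together put it about 9 mm inward of the lip's outer face and about 7 mm above the board. That is in the pan and inside the allowed 3 to 14 mm. It sits a little deeper than resting against the lip, which would be about 6 mm.
- **Forces:** The highest wrist-force readings were about 10.5 N along the push and 12.6 N when the tray touched the floor.
- **At rest:** Two side pictures over 0.5 s apart showed no clear change around the tray.
- **Bystanders:** The scale, jug, tin and pastry wheel stayed within about 2 pixels of where they started. The networks missed the jug in the scene view and the scale in the side view, so each of those was checked in one camera only.

**What I could not check:** The nose end inside the machine is hidden. That it lies flat and the buffer is still pressed is inferred from the outer end's position and height. My position estimates are good to about 1.5 to 2 mm.

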